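Close the ink and hold the stamp ready over the label

ROBOT

A 6-joint arm with a two-finger parallel gripper is mounted at the origin on a cart in front of the work surface, level with it; the furniture and walls round the work are solid. World frame = base frame: x ahead of the robot, y to its left, z up, the work surface at z = 0. Lengths are in mm, angles in rad, forces in N, time in s.
With the tool pointing down it reaches from about 250 to 775 mm from the base axis. Payload 4 kg.
Tool frame: the origin (TCP) lies between the finger pads; the fingertips stand 8 mm ahead of it and the grasp point (between the pads) lies 11 mm behind it; z points along the fingers, y is the line along which they close (so a half turn about z gives the same grasp; the last joint's range is limited). The gripper opens to 94 mm and grips with 3 to 60 N. Pads are 16 mm wide; open, the fingers measure 119 mm over their backs; the gripper's body (75 mm by 177 mm) begins 78 mm behind the grasp point.
Start: joints at [-1.3, 0.087, 1.371, -0, 1.684, -0.103], TCP at [200.834, -512.04, 213.506] pointing down, gripper open.
Joint ranges: [-3.1, 3.1], [-0.76, 2.03], [0.27, 2.55], [-1.08, 4.22], [0.17, 2.65], [-2.57, 2.57]. Speed limits (rad/s): [2.79, 2.79, 3.14, 3.14, 3.14, 3.14].

INTERFACE

Orientations are given as a unit quaternion [x, y, z, w].
In Python, from rig import r gives the robot as it stands.
- The arm moves only by the tool play_rows, never from a script. Its argument "moves" is a list of rows, each a list of 6 numbers: the shift along the tool's x, y, z in cm, then the turn, a rotation vector about the tool's x, y, z in degrees. In form: [[dx, dy, dz, rx, ry, rz], ...]. A call has 1 to 5 rows; each row is the pose to reach, as a shift and turn from the pose commanded when the call began, along the tool's axes at that moment; what a row does not reach only later rows make up. A row lasts 1/12 s, in which the tool goes at most 41.7 mm and 7.16 degrees, less where a joint would pass 70% of its speed; a pose out of reach is approached as far as the arm can. A call with a gripper value outside its range is refused whole. "fingers" is the finger opening in cm, from 0 to 9.4, set as the call begins (left out, the last holds). The fingers move at their own pace and stop on an object; "squeeze" is the grip in N (left out, the last holds). Time passes only in rows, so rows that repeat a pose let the fingers close. It gives the time, the measured TCP pose, the force, the opening and the grip force at its end, in the units of the state.
- r.observe(): the state, without advancing time (a new reading comes with each control period).
- r.grab_frame(name): name is "scene" or "top"; returns a dict with "color" (420x560x3 uint8, red, green, blue), "camera_matrix" (3x3 intrinsics, pixels), "camera_from_world" (4x4, takes a point from world to camera coordinates). Camera axes: x right, y up, looking along -z (the intrinsics and any distortion apply to the point x, -y, -z); pixel columns grow to the right and rows downward; lengths in mm; the calibration is good to about 2 mm. A picture is of the moment at which its call begins. There is no depth.
- r.hand_in(): hands the job in; it is judged then, once.
Trained networks look in a picture, given as the dict that the camera call returned (one of the last four; its "shot" number tells which), for a name from the list of things; names that differ only in an ending like _2 or _b are one class to them, and where a whole thing is asked for, a point or a joint stands for the part that bears it (a point fixed in the world has none). Each returns a list of dicts, best first, with "conf" (0 to 1); they miss things now and then, are a little off and sometimes report something else, mostly with a low value. They report only what shows in the picture. A call takes as long as a camera call.
- r.find_in(picture, label): "point" ([x, y, z] in mm, in world coordinates, good to about 4 mm: the middle of the surface that is visible of it).
The state is a dict: "clock": time; "joint_positions": joint angles; "dq": joint speeds; "effort": joint torques, N m; "eef_pos": TCP position; "tool_rot": TCP orientation; "force": force on the tool from outside, world axes, zero at the start; "wrist_torque": the same for the moment, N m; "finger_gap": opening from 0.0 (shut) to 1.0 (fully open); "finger_force": force on a finger pad.
Only numpy, scipy, OpenCV 4.12 (cv2) and the standard library are available. Lean on these libraries where they do the work, as an engineer would, in place of code of your own. Each camera call takes 0.05 s, during which the arm holds its last target. There are 200 camera calls.

TASK

Get ready to stamp the label: put the stopper from the wooden rest fully home in the open porcelain ink bottle and let go of it, then take the stamp off the open ink pad by its handle and carry it to the label on the plain notebook beyond the stack of books, without knocking or shifting the books, the tape roll on them, the pen pot, the notebook or the bottle. Finish still holding the stamp upright and motionless about a centimetre above the label, centred over the ruled frame with its long side along the frame's long side; at no time may the stamp touch the notebook, because it is already inked.

Things in the scene. Friction and masses are not known exactly. Their poses are not given: they have to be found in the camera images.
- stopper: Stopper, upright, 57 mm tall, 30 g: cork taper (radius 7 mm at the foot, 9.5 mm at 22 mm up), dark wooden collar of radius 15.5 mm from 22 to 26 mm up, above it a round dark wooden grip of radius 10 mm from 26 to 57 mm. Origin: centre of the foot, z up. At the start it hangs by its collar in the wooden rest, its foot 8 mm above the table.
- stopper_collar (a point): Centre of the underside of the stopper's collar, 22 mm above its foot; it rests on the bottle's rim when the stopper is home.
- rest: Light wooden ring, fixed, 30 mm tall, radius 21 mm (26 mm at the foot), bore 25 mm across, in which the stopper hangs at the start. Origin: centre of its underside.
- bottle: Squat white porcelain ink bottle, loose, 0.4 kg, 84 mm tall: body radius 36 mm up to 36 mm, shoulder to the neck at 52 mm, neck radius 17.5 mm with a lip of radius 19.5 mm. Origin: centre of its underside, z up.
- bottle_mouth (a point): Centre of the bottle's mouth, level with the rim, 84 mm above its underside. The bore is 23 to 27 mm across and 32 mm deep: the taper enters with about 2 mm or more to spare all round.
- ink_pad: Flat dark green tin ink pad, fixed, 62 mm (its x) by 96 mm (its y), inked face 9 mm high (the stamp stands on it). The hinged tin lid stands open, leaning back, along its +x edge, up to 75 mm high, so the handle of the stamp is best taken with the fingers to either side along y. Origin: centre of its underside.
- stamp: Hand stamp standing on the ink pad, 35 g, 66 mm tall: wooden block 24 mm (x) by 36 mm (y, the long side) by 14 mm high, above it a round turned handle from 14 to 66 mm up, at most 20 mm across (thickest near the top). Origin: centre of its printing face (underside), z up. Held and turned half round counts the same. The same sort of stamp standing far to the right by the stapler is not to be used.
- notebook: Plain sage green notebook lying flat, loose, 180 mm (x) by 130 mm (y), 8 mm thick, on the robot's left; a cream paper label is pasted on it. Origin: centre of its underside.
- frame (a point): Centre of the ruled frame on the label, on the label's surface, 8.7 mm above the table and 30 mm from the notebook's centre along its +x. The frame measures 40 mm (x) by 52 mm (y, the long side) inside its dark lines; the axes are those of the notebook.
- stack_3: Top one of the stack of four flowered notebooks (225 mm x by 161 mm y, 70 mm high in all) that stands between ink pad and label; the top one is loose. Origin: centre of its underside, 52 mm above the table.
- tape_roll: Roll of paper tape, 48 mm across, 15 mm high, loose on top of the stack, its top 85 mm above the table. Origin: centre of its underside.
- pen_pot: Black pot with green pens, loose, 80 mm across, 82 mm tall (pens up to 141 mm), behind the stack and the notebook. Origin: centre of its underside.

How it is judged:
By the outcome, as a careful person would: the job done as asked, in the order asked, and still so for the second after the job is handed in, while the arm keeps its last pose, push and grip.
It also fails if it takes over 58 s, if anything falls off the work surface, if the arm or the gripper's body presses on something with over 40 N, if the wrist force passes 120 N, or if a joint passes its speed limit or range.

## Working session

There is one attempt and no reset: what is moved stays moved. The work goes in short steps, Python scripts to look and compute and a tool call to move; the robot and the scene stay as the last step left them, time stands still between calls to the robot, and variables do not carry over. Pictures are saved under pics/ and viewed, at most 10 in all, crops included, and the job is handed in when it is done.

Besides the shell and the picture viewer there is one more tool, called after "Request:" as name(argument=value, ...) on one line, values as JSON. play_rows: Moves the arm, as the interface text tells. Its arguments: {"type":"object","properties":{"moves":{"type":"array","items":{"type":"array","items":{"type":"number"}}},"fingers":{"type":"number"},"squeeze":{"type":"number"}},"required":["moves"]}

```bash
mkdir -p pics; ls; python3 - <<'E'
from rig import r
import cv2
s=r.observe(); print({k:s[k] for k in ('clock','eef_pos','tool_rot','force','finger_gap')})
for n in("scene","top"):
    f=r.grab_frame(n); cv2.imwrite(f"pics/{n}0.png",f["color"][:,:,::-1])
    print(n,f["camera_matrix"].tolist(),f["camera_from_world"].round(3).tolist(),[k for k in f])
    for l in "stopper rest bottle bottle_mouth ink_pad stamp notebook frame stack_3 tape_roll pen_pot".split():
        try:
            print(l,[(d["point"] if isinstance(d["point"],list) else d["point"].round(1).tolist(),round(d["conf"],2)) for d in r.find_in(f,l)][:3])
        except Exception as e: print(l,e)
E
```

```text
pics
{'clock': 0.0, 'eef_pos': array([ 200.67594933, -511.49806162,  212.31443548]), 'tool_rot': array([ 9.82587500e-01,  1.85797208e-01, -9.92713143e-05, -1.09212737e-03]), 'force': array([-0.23725843, -0.40939289,  0.31409586]), 'finger_gap': 0.9989160025483373}
scene [[435.1770151833902, 0.0, 279.3242078815385], [0.0, 435.1770151833902, 212.66603832819413], [0.0, 0.0, 1.0]] [[-0.858, -0.513, -0.018, 492.076], [0.257, -0.46, 0.85, -222.755], [-0.445, 0.725, 0.526, -845.874], [0.0, 0.0, 0.0, 1.0]] ['color', 'camera_matrix', 'camera_from_world', 'shot']
stopper [([606.9, -271.9, 47.4], 0.39)]
rest [([603.5, -267.1, 19.6], 0.58)]
bottle [([479.7, -369.6, 44.1], 0.86)]
bottle_mouth [([478.7, -367.8, 43.3], 0.8)]
ink_pad [([522.4, -172.1, 21.8], 0.94)]
stamp [([474.0, -164.5, 24.8], 0.49), ([554.3, 36.6, 69.7], 0.31)]
notebook [([487.8, 267.7, 8.0], 0.71)]
frame [([488.1, 268.1, 3.6], 0.69)]
stack_3 [([553.0, 37.9, 67.0], 0.69), ([478.8, -370.6, 42.2], 0.69)]
tape_roll [([518.4, 59.6, 76.6], 0.49)]
pen_pot [([697.4, 122.9, 75.5], 0.69), ([552.6, 41.2, 70.6], 0.62)]
top [[502.38931635088414, 0.0, 279.02870753881655], [0.0, 502.38931635088414, 217.87056864011458], [0.0, 0.0, 1.0]] [[0.013, -0.999, 0.031, -59.844], [0.988, 0.018, 0.151, -578.792], [-0.151, 0.029, 0.988, -1149.834], [0.0, 0.0, 0.0, 1.0]] ['color', 'camera_matrix', 'camera_from_world', 'shot']
stopper [([609.5, -276.3, 42.3], 0.56)]
rest [([602.1, -273.1, 24.0], 0.59), ([493.5, 261.3, 10.1], 0.37)]
bottle [([482.8, -377.2, 44.9], 0.59)]
bottle_mouth [([488.0, -376.4, 45.7], 0.91)]
ink_pad [([510.1, -176.7, 10.8], 0.7)]
stamp [([470.0, -167.8, 27.6], 0.72), ([481.7, -377.2, 43.9], 0.72)]
notebook [([494.3, 257.9, 6.1], 0.67), ([559.0, 22.4, 64.8], 0.5)]
frame [([491.7, 258.4, 10.4], 0.8)]
stack_3 [([564.1, 20.6, 65.5], 0.59)]
tape_roll [([522.0, 51.3, 83.0], 0.64)]
pen_pot [([720.4, 106.3, 78.0], 0.95)]
```

```bash
python3 - <<'E'
import cv2
for n in("scene","top"):
    i=cv2.imread(f"pics/{n}0.png"); cv2.imwrite(f"pics/{n}0b.png",cv2.resize(i,(784,588),interpolation=cv2.INTER_CUBIC))
E
```

```text
(no output)
```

View pics/scene0b.png

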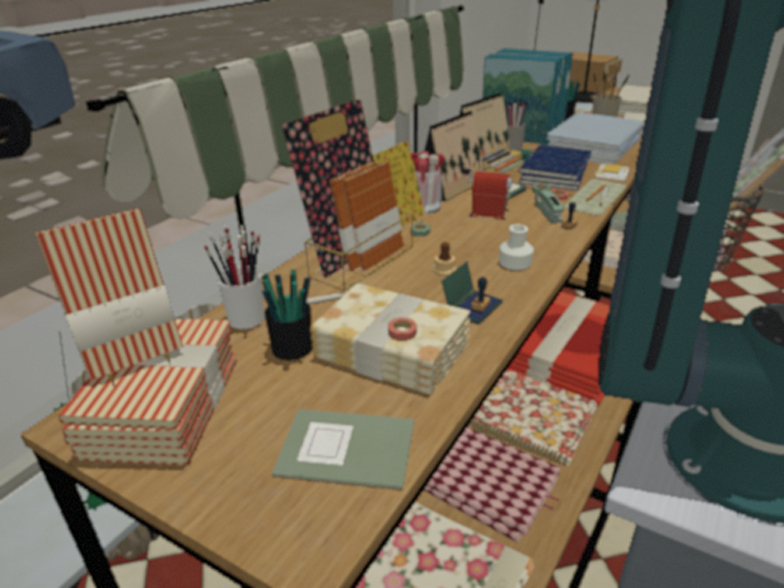

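View pics/top0b.png

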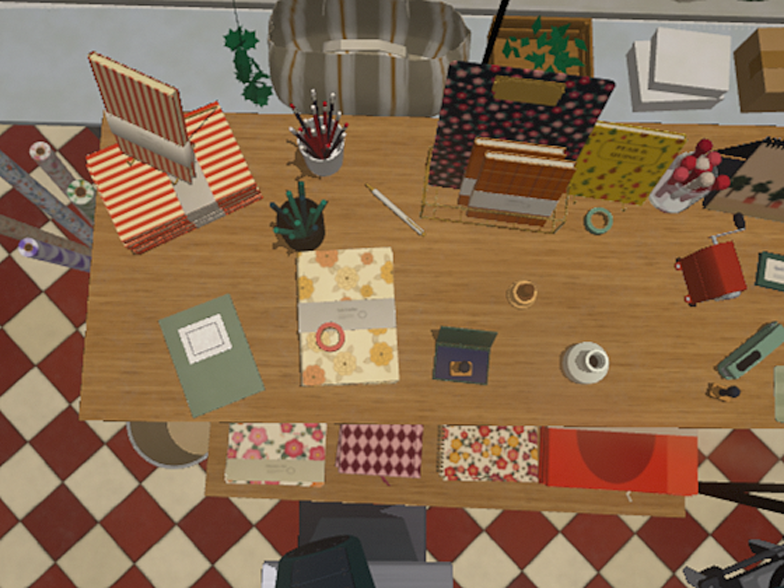

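The scene view shows the stopper in its rest (445,258), bottle (516,247), pad with stamp (480,298), stack and tape (402,328), and notebook (345,447). The top view shows the rest at (524,293), bottle mouth (594,362), stamp (461,368), and label frame (207,338). The networks agree with both. Next I'll zoom in to get more exact positions.

```bash
cat > h.py <<'E'
import numpy as np, cv2
def pix2w(f,u,v,z):
    K=np.array(f["camera_matrix"]);T=np.array(f["camera_from_world"])
    d=np.linalg.inv(K)@[u,v,1.]; d=np.array([d[0],-d[1],-d[2]])
    R=T[:3,:3]; o=-R.T@T[:3,3]; w=R.T@d
    return o+w*(z-o[2])/w[2]
def w2pix(f,p):
    K=np.array(f["camera_matrix"]);T=np.array(f["camera_from_world"])
    c=T[:3,:3]@np.array(p,float)+T[:3,3]; q=K@[c[0],-c[1],-c[2]]
    return q[:2]/q[2]
E
python3 - <<'E'
from rig import r
from h import *
t=r.grab_frame("top"); s=r.grab_frame("scene")
for n,f in(("top",t),("scene",s)):np.savez(f"{n}.npz",**{k:f[k] for k in("color","camera_matrix","camera_from_world")})
a=cv2.resize(t["color"][190:280,295:445],None,fx=5,fy=5,interpolation=cv2.INTER_CUBIC)
cv2.imwrite("pics/ctop.png",a[:,:,::-1])
b=cv2.resize(s["color"][150:235,290:390],None,fx=7,fy=7,interpolation=cv2.INTER_CUBIC)
cv2.imwrite("pics/cscene.png",b[:,:,::-1])
# notebook
hsv=cv2.cvtColor(t["color"],cv2.COLOR_RGB2HSV)
roi=t["color"][205:300,108:192].astype(int)
print("nb px",t["color"][270,150],"label",t["color"][250,135],"table",t["color"][220,110])
m=np.zeros(hsv.shape[:2],np.uint8)
g=(hsv[...,0]>35)&(hsv[...,0]<85)&(hsv[...,1]>25); m[200:305,100:195]=(g*255)[200:305,100:195].astype(np.uint8)
c=max(cv2.findContours(m,0,2)[0],key=cv2.contourArea)
P=np.array([pix2w(t,u,v,8)[:2] for u,v in c[:,0]],np.float32)
print("notebook",cv2.minAreaRect(P))
m2=np.zeros_like(m); w=(hsv[...,2]>165)&(hsv[...,1]<60); m2[215:270,115:175]=(w*255)[215:270,115:175].astype(np.uint8)
c=max(cv2.findContours(m2,0,2)[0],key=cv2.contourArea)
P=np.array([pix2w(t,u,v,8.7)[:2] for u,v in c[:,0]],np.float32)
print("label",cv2.minAreaRect(P))
E
```

```text
nb px [121 127 101] label [221 211 198] table [151 114  66]
notebook ((493.7440185546875, 256.24566650390625), (177.39854431152344, 127.18490600585938), 22.806825637817383)
label ((521.8018188476562, 268.60894775390625), (64.59822082519531, 77.09806060791016), 22.718250274658203)
```

View pics/ctop.png

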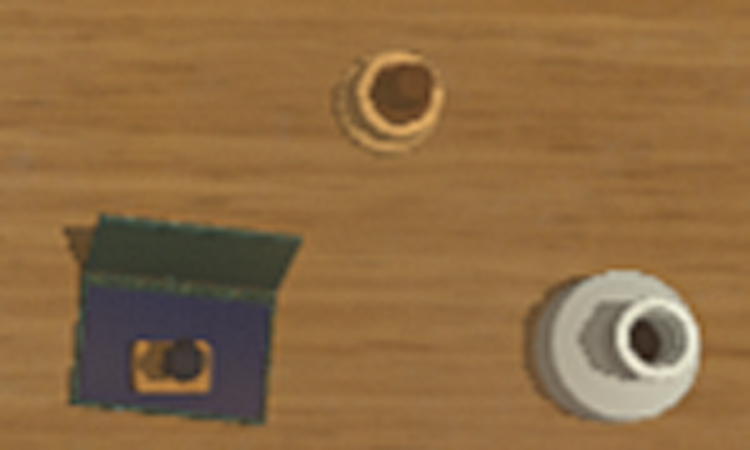

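View pics/cscene.png

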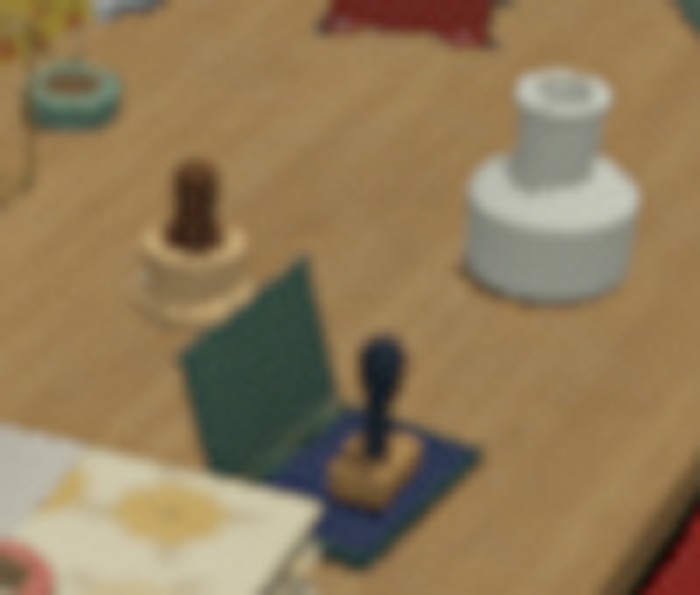

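```bash
python3 - <<'E'
from h import *
t=np.load("top.npz");s=np.load("scene.npz")
ft=lambda u,v,z:pix2w(t,(u+.5)/5-.5+295,(v+.5)/5-.5+190,z).round(1)
fs=lambda u,v,z:pix2w(s,(u+.5)/7-.5+290,(v+.5)/7-.5+150,z).round(1)
for n,a in dict(rest=(400,95,30),collar=(402,93,34),grip=(414,83,65),lip=(656,338,84),body=(624,345,45),block=(173,366,20),handle=(188,361,68),padNW=(83,275,9),padNE=(275,292,9),padSW=(70,404,9),padSE=(264,424,9)).items(): print(n,ft(*a))
for n,a in dict(rest=(194,243,30),grip=(197,172,63),lip=(563,95,84),handle=(383,357,68)).items(): print("s",n,fs(*a))
for f in(t,s): print((-f["camera_from_world"][:3,:3].T@f["camera_from_world"][:3,3]).round(0))
E
```

```text
rest [ 608.9 -283.1   30. ]
collar [ 609.2 -283.2   34. ]
grip [ 608.7 -282.    65. ]
lip [ 488.6 -387.4   84. ]
body [ 488.1 -384.7   45. ]
block [ 476.5 -173.5   20. ]
handle [ 475.8 -174.2   68. ]
padNW [ 520.7 -131.     9. ]
padNE [ 514.  -224.9    9. ]
padSW [ 458.1 -125.     9. ]
padSE [ 449.8 -219.1    9. ]
s rest [ 605.2 -274.4   30. ]
s grip [ 605.5 -275.9   63. ]
s lip [ 484.3 -377.6   84. ]
s handle [ 471.9 -163.4   68. ]
[ 399.  -16. 1225.]
[103. 763. 643.]
```

Both cameras agree on heights and sizes but differ by about 4 mm in x and 8 mm in y. I'll hover near the stopper and use the fingertips themselves to settle it.

```bash
cat > go.py <<'E'
import numpy as np
from scipy.spatial.transform import Rotation as R
def go(s,p,yaw_deg):
    """print shift (cm) and turn (deg) in tool axes to reach TCP p, pointing down, tool x at yaw"""
    T=R.from_quat(s["tool_rot"]); a=np.radians(yaw_deg)
    G=R.from_matrix(np.array([[np.cos(a),np.sin(a),0],[np.sin(a),-np.cos(a),0],[0,0,-1]]))
    d=T.inv().apply(np.array(p)-s["eef_pos"])/10
    print("at",s["clock"],np.round(s["eef_pos"],1),"move",np.round(d,2),np.round((T.inv()*G).as_rotvec(degrees=True),1))
E
python3 - <<'E'
from rig import r
from go import go
go(r.observe(),(560,-283,200),0)
E
```

```text
at 1.3 [ 200.8 -512.   213.5] move [41.8  -8.21  1.35] [ 0.   0.  21.4]
```

Request:
play_rows(moves=[[41.8,-8.2,1.3,0,0,21.4],[41.8,-8.2,1.3,0,0,21.4],[41.8,-8.2,1.3,0,0,21.4],[41.8,-8.2,1.3,0,0,21.4],[41.8,-8.2,1.3,0,0,21.4]], fingers=4.0)

```text
clock: 1.72
eef_pos: [368.6, -405.1, 207.6]
tool_rot: [1.0, -0.001, 0.0, 0.0]
force: [0.4, -0.3, -0.2]
finger_gap: 0.682
finger_force: 0.0
```

```bash
python3 - <<'E'
from rig import r
from go import go
go(r.observe(),(575,-283,120),0)
E
```

```text
at 1.7167 [ 368.6 -405.1  207.6] move [ 20.61 -12.26   8.76] [ 0.  -0.  -0.1]
```

Request:
play_rows(moves=[[20.6,-12.2,8.8,0,0,0],[20.6,-12.2,8.8,0,0,0],[20.6,-12.2,8.8,0,0,0],[20.6,-12.2,8.8,0,0,0],[20.6,-12.2,8.8,0,0,0]])

```text
clock: 2.13
eef_pos: [537.2, -305.1, 135.1]
tool_rot: [1.0, 0.0, 0.0, 0.0]
force: [-0.4, -1.2, 0.1]
finger_gap: 0.428
finger_force: 0.0
```

Request:
play_rows(moves=[[0,0,0,0,0,0],[0,0,0,0,0,0],[0,0,0,0,0,0],[0,0,0,0,0,0]])

```text
clock: 2.47
eef_pos: [535.1, -307.7, 136.7]
tool_rot: [1.0, -0.001, 0.0, 0.001]
force: [-0.2, 0.0, -0.4]
finger_gap: 0.423
finger_force: 0.0
```

```bash
python3 - <<'E'
from rig import r
from go import go
from h import *
s=r.observe(); go(s,(575,-283,120),0); p=s["eef_pos"]; hw=s["finger_gap"]*47; print(hw)
out=[]
for n in("top","scene"):
    f=r.grab_frame(n); im=f["color"]
    np.savez(f"{n}1.npz",**{k:f[k] for k in("color","camera_matrix","camera_from_world")})
    c=w2pix(f,p).astype(int); k=6; x0,y0=c[0]-33,c[1]-45
    a=cv2.resize(im[y0:y0+90,x0:x0+66],None,fx=k,fy=k,interpolation=cv2.INTER_CUBIC).copy()
    for yy in(-hw,hw):
        for xx in(-8,8):
            q=(w2pix(f,p+[xx,yy,-8])-[x0,y0]+.5)*k-.5; cv2.drawMarker(a,tuple(q.round().astype(int).tolist()),(255,0,0),cv2.MARKER_CROSS,10)
    out.append(a)
cv2.imwrite("pics/cal.png",np.hstack(out)[:,:,::-1])
E
```

```text
at 2.4667 [ 535.1 -307.7  136.7] move [ 3.98 -2.47  1.67] [ 0.1 -0.1 -0.1]
19.90175798305212
```

View pics/cal.png

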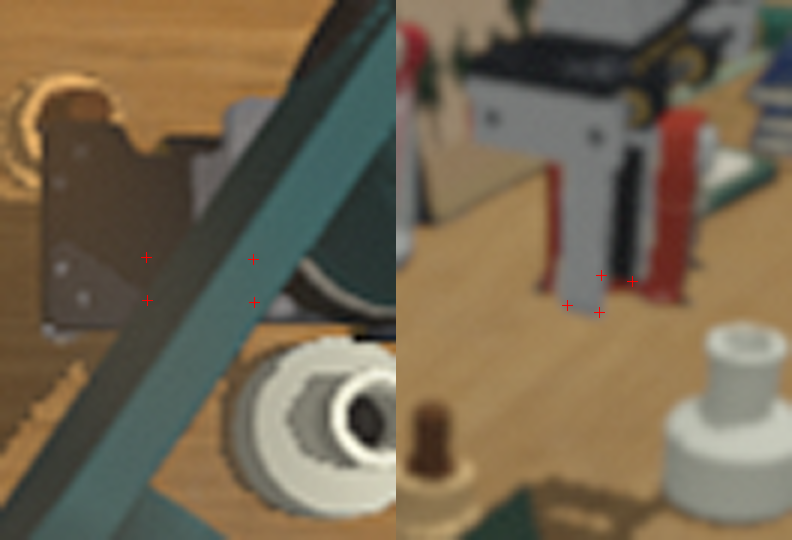

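The scene view shows the near fingertip at (582,314), about 10 px from its projection, so the two views only agree to a few mm. The top view is blocked by the arm. I'll hover right over the stopper and compare positions there.

Request:
play_rows(moves=[[3.5,-1.4,1,0,0,0],[7.2,-2.8,3.7,0,0,0],[7.2,-2.8,3.9,0,0,0],[7.2,-2.8,3.9,0,0,0],[7.2,-2.8,3.9,0,0,0]], fingers=5.0)

```text
clock: 2.98
eef_pos: [606.7, -279.2, 96.5]
tool_rot: [1.0, -0.0, -0.001, 0.0]
force: [-0.1, 1.0, 0.3]
finger_gap: 0.53
finger_force: 0.0
```

Request:
play_rows(moves=[[0,0,0,0,0,0],[0,0,0,0,0,0],[0,0,0,0,0,0]])

```text
clock: 3.23
eef_pos: [607.4, -279.6, 98.5]
tool_rot: [1.0, -0.001, 0.001, 0.001]
force: [0.5, -0.6, -0.3]
finger_gap: 0.53
finger_force: 0.0
```

```bash
cat > ov.py <<'E'
from rig import r
from go import go
from h import *
def overlay(name,p,pts,k=6,n="scene",w=110,hh=90,dv=0):
    """crop round p with crosses at projected world pts (list of (pt,color))"""
    f=r.grab_frame(n); c=w2pix(f,p).astype(int); x0=max(c[0]-w//2,0); y0=max(c[1]-hh//2+dv,0)
    a=cv2.resize(f["color"][y0:y0+hh,x0:x0+w],None,fx=k,fy=k,interpolation=cv2.INTER_CUBIC).copy()
    for q,col in pts:
        q=(w2pix(f,q)-[x0,y0]+.5)*k-.5; cv2.drawMarker(a,tuple(q.round().astype(int).tolist()),col,cv2.MARKER_CROSS,12)
    cv2.imwrite(f"pics/{name}.png",a[:,:,::-1]); print(name,"crop origin",x0,y0)
    return f
E
python3 - <<'E'
from ov import *
s=r.observe(); p=s["eef_pos"]; go(s,(608,-280,95),0); hw=s["finger_gap"]*47; print(hw)
R_=(255,0,0)
overlay("hov",p,[(p+[x,y,-8],R_) for x in(-8,8) for y in(-hw-12.5,-hw,hw,hw+12.5)]+[(( 609,-283,65),(0,255,0)),((605.5,-275.5,65),(0,0,255))],k=7)
E
```

```text
at 3.2333 [ 607.4 -279.6   98.5] move [0.06 0.04 0.35] [ 0.1 -0.1 -0.1]
24.892159159765885
hov crop origin 263 117
```

View pics/hov.png

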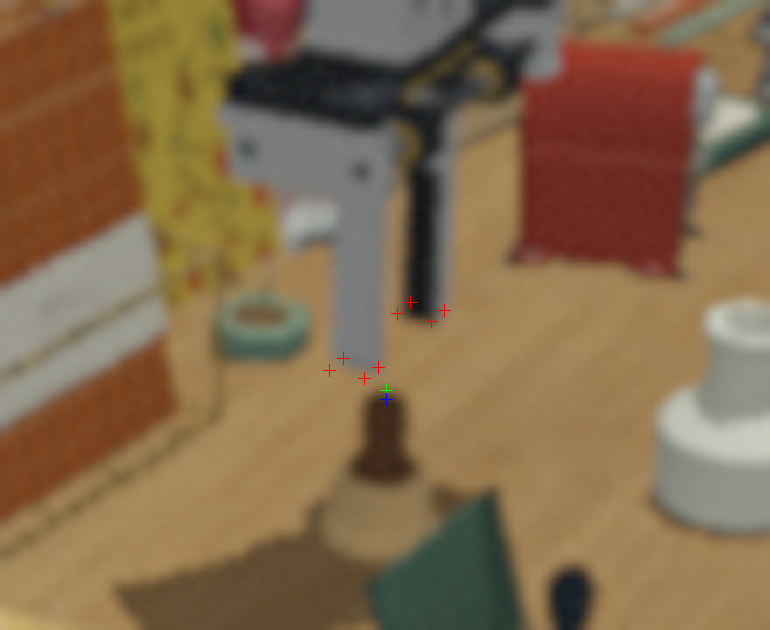

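The near fingertip at (356,365) and far fingertip at (420,318) place the stopper's top (385,396) within about 4 mm of the tool axis, at roughly (610,-280). That is inside the grip tolerance, so I'll go down.

Request:
play_rows(moves=[[0.3,0,2.5,0,0,0],[0.3,0,4,0,0,0],[0.3,0,5.0,0,0,0],[0.3,0,5.2,0,0,0],[0.3,0,5.2,0,0,0]])

```text
clock: 3.7
eef_pos: [610.1, -278.3, 44.0]
tool_rot: [1.0, -0.0, -0.001, -0.0]
force: [0.0, 0.6, 0.4]
finger_gap: 0.532
finger_force: 0.0
```

Request:
play_rows(moves=[[0,0,0,0,0,0],[0,0,0,0,0,0],[0,0,0,0,0,0],[0,0,0,0,0,0],[0,0,0,0,0,0]], fingers=1.0, squeeze=8)

```text
clock: 4.12
eef_pos: [611.1, -278.7, 45.4]
tool_rot: [1.0, 0.0, 0.001, 0.001]
force: [0.6, -2.0, 0.2]
finger_gap: 0.21
finger_force: 0.2
```

Request:
play_rows(moves=[[0,0,0,0,0,0],[0,0,0,0,0,0],[0,0,0,0,0,0]])

```text
clock: 4.37
eef_pos: [611.1, -278.7, 45.4]
tool_rot: [1.0, 0.0, 0.001, 0.0]
force: [0.5, -0.2, 2.6]
finger_gap: 0.213
finger_force: 8.0
```

Request:
play_rows(moves=[[0,0,-1,0,0,0],[0,0,-3,0,0,0],[0,0,-5.5,0,0,0],[0,0,-8.5,0,0,0],[0,0,-10.5,0,0,0]], squeeze=14)

```text
clock: 4.78
eef_pos: [611.1, -278.4, 152.7]
tool_rot: [1.0, 0.0, 0.001, 0.0]
force: [0.8, 0.0, 0.3]
finger_gap: 0.204
finger_force: 14.0
```

```bash
python3 - <<'E'
from ov import *
s=r.observe(); go(s,(487,-384,150),0)
E
```

```text
at 4.7833 [ 611.1 -278.4  152.7] move [-12.42  10.56   0.25] [ 0.  -0.1  0. ]
```

Request:
play_rows(moves=[[-3,2.6,0,0,0,0],[-6,5.2,0,0,0,0],[-9,7.8,0,0,0,0],[-11.5,9.8,0.5,0,0,0],[-12.2,10.6,1,0,0,0]])

```text
clock: 5.2
eef_pos: [485.3, -387.1, 140.4]
tool_rot: [1.0, -0.002, -0.001, 0.001]
force: [1.3, 0.5, -0.7]
finger_gap: 0.208
finger_force: 14.0
```

Request:
play_rows(moves=[[0,0,0,0,0,0],[0,0,0,0,0,0],[0,0,0,0,0,0],[0,0,0,0,0,0]])

```text
clock: 5.53
eef_pos: [490.2, -383.3, 139.9]
tool_rot: [1.0, 0.001, 0.0, -0.0]
force: [1.6, 0.2, -0.4]
finger_gap: 0.206
finger_force: 14.0
```

```bash
python3 - <<'E'
from ov import *
s=r.observe(); p=s["eef_pos"]; go(s,(489,-384,148),0); foot=p+[0,0,-37.4]
R_=(255,0,0)
P=[(foot,R_),(foot+[0,0,22],R_)]
overlay("b1s",foot-[0,0,10],P,k=8,w=50,hh=72)
overlay("b1t",foot,P,n="top",k=8,w=50,hh=72)
a=np.hstack([cv2.imread("pics/b1s.png"),cv2.imread("pics/b1t.png")]);cv2.imwrite("pics/b1.png",a)
E
```

```text
at 5.5333 [ 490.2 -383.3  139.9] move [-0.12  0.07 -0.81] [-0.  -0.   0.1]
b1s crop origin 344 123
b1t crop origin 401 219
```

View pics/b1.png

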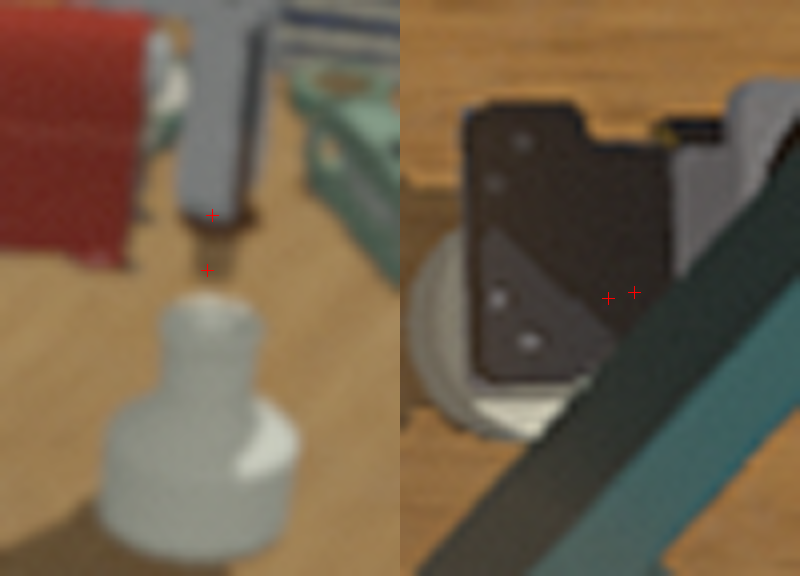

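The scene view shows the foot (213,270) nearly over the lip centre (about 211,320). The original rest-to-mouth offset from both cameras (-120.7,-103.5) agrees to within about 2 mm. I'll correct slightly and lower while watching the force.

Request:
play_rows(moves=[[-0.05,-0.15,0.5,0,0,0],[-0.05,-0.15,1.2,0,0,0],[-0.05,-0.15,1.8,0,0,0],[-0.05,-0.15,2.2,0,0,0],[-0.05,-0.15,2.2,0,0,0]])

```text
clock: 6.05
eef_pos: [487.5, -382.1, 115.5]
tool_rot: [1.0, 0.0, -0.001, -0.001]
force: [-0.2, -0.5, -0.4]
finger_gap: 0.208
finger_force: 14.0
```

Request:
play_rows(moves=[[0,0,0,0,0,0],[0,0,0.2,0,0,0],[0,0,0.4,0,0,0],[0,0,0.4,0,0,0]])

```text
clock: 6.38
eef_pos: [488.1, -382.9, 113.4]
tool_rot: [1.0, 0.0, -0.0, -0.0]
force: [-0.2, -0.2, -0.0]
finger_gap: 0.206
finger_force: 14.0
```

Request:
play_rows(moves=[[0,0,0.3,0,0,0],[0,0,0.6,0,0,0],[0,0,0.9,0,0,0],[0,0,0.9,0,0,0],[0,0,0.9,0,0,0]])

```text
clock: 6.8
eef_pos: [488.0, -382.8, 104.1]
tool_rot: [1.0, 0.0, -0.0, -0.0]
force: [-0.5, 0.7, -0.6]
finger_gap: 0.209
finger_force: 14.0
```

Request:
play_rows(moves=[[0,0,0.1,0,0,0],[0,0,0.2,0,0,0],[0,0,0.2,0,0,0],[0,0,0.2,0,0,0]])

```text
clock: 7.13
eef_pos: [488.2, -382.9, 102.6]
tool_rot: [1.0, 0.0, 0.0, 0.0]
force: [-0.6, -0.4, 0.1]
finger_gap: 0.207
finger_force: 14.0
```

Request:
play_rows(moves=[[0,0,0.1,0,0,0],[0,0,0.2,0,0,0],[0,0,0.25,0,0,0],[0,0,0.25,0,0,0],[0,0,0.25,0,0,0]])

```text
clock: 7.55
eef_pos: [488.2, -382.9, 100.0]
tool_rot: [1.0, 0.0, -0.0, -0.0]
force: [-0.3, 0.7, 0.1]
finger_gap: 0.209
finger_force: 14.0
```

Request:
play_rows(moves=[[0,0,0.1,0,0,0],[0,0,0.1,0,0,0],[0,0,0.1,0,0,0]])

```text
clock: 7.8
eef_pos: [488.4, -383.1, 99.4]
tool_rot: [1.0, 0.0, 0.0, 0.0]
force: [-0.3, -1.0, 0.1]
finger_gap: 0.212
finger_force: 14.0
```

Request:
play_rows(moves=[[0,0,0.05,0,0,0],[0,0,0.1,0,0,0],[0,0,0.1,0,0,0]])

```text
clock: 8.05
eef_pos: [488.4, -383.1, 99.3]
tool_rot: [1.0, 0.0, 0.0, 0.0]
force: [-0.7, 0.7, 4.7]
finger_gap: 0.206
finger_force: 14.0
```

Request:
play_rows(moves=[[0,0,0.05,0,0,0],[0,0,0.1,0,0,0],[0,0,0.1,0,0,0]])

```text
clock: 8.3
eef_pos: [488.5, -383.1, 99.3]
tool_rot: [1.0, 0.0, 0.001, 0.001]
force: [-2.2, 0.6, 8.1]
finger_gap: 0.21
finger_force: 14.0
```

Contact came at TCP z = 99.3, which is the collar on the rim. Releasing.

Request:
play_rows(moves=[[0,0,-0.1,0,0,0],[0,0,-0.15,0,0,0],[0,0,-0.15,0,0,0]], squeeze=5)

```text
clock: 8.55
eef_pos: [488.6, -383.2, 99.2]
tool_rot: [1.0, 0.0, 0.0, 0.0]
force: [-0.3, 0.5, 3.8]
finger_gap: 0.208
finger_force: 5.0
```

Request:
play_rows(moves=[[0,0,0,0,0,0],[0,0,0,0,0,0],[0,0,0,0,0,0],[0,0,0,0,0,0]], fingers=5.0)

```text
clock: 8.88
eef_pos: [487.9, -382.6, 97.7]
tool_rot: [1.0, 0.0, -0.001, -0.0]
force: [0.2, 0.6, -0.1]
finger_gap: 0.462
finger_force: 0.0
```

Request:
play_rows(moves=[[0,0,-1,0,0,0],[0,0,-3.5,0,0,0],[0,0,-6.5,0,0,0],[0,0,-8,0,0,0],[0,0,-8,0,0,0]])

```text
clock: 9.3
eef_pos: [490.1, -384.7, 184.8]
tool_rot: [1.0, 0.0, 0.004, 0.004]
force: [0.3, 0.1, 0.2]
finger_gap: 0.53
finger_force: 0.0
```

```bash
python3 - <<'E'
from ov import *
s=r.observe(); go(s,(478,-171,155),-5)
E
```

```text
at 9.3 [ 490.1 -384.7  184.8] move [ -1.23 -21.39   2.82] [ 0.4 -0.4  5. ]
```

Request:
play_rows(moves=[[-1.2,-21,2.5,0,0,5],[-1.2,-21,2.5,0,0,5],[-1.2,-21,2.5,0,0,5],[-1.2,-21,2.5,0,0,5],[-1.2,-21,2.5,0,0,5]])

```text
clock: 9.72
eef_pos: [475.2, -174.4, 152.4]
tool_rot: [0.999, -0.044, -0.001, -0.0]
force: [0.4, 0.9, -0.1]
finger_gap: 0.529
finger_force: 0.0
```

```bash
python3 - <<'E'
from ov import *
t=np.load("top.npz"); c=t["color"]; k=8
a=cv2.resize(c[250:275,312:345],None,fx=k,fy=k,interpolation=cv2.INTER_CUBIC)
hsv=cv2.cvtColor(a,cv2.COLOR_RGB2HSV)
m=((hsv[...,0]<30)&(hsv[...,1]>60)&(hsv[...,2]>70)).astype(np.uint8)*255
m2=m.copy()
cs=sorted(cv2.findContours(m,0,2)[0],key=cv2.contourArea)[-3:]
for q in cs:
    P=np.array([pix2w(t,(u+.5)/k-.5+312,(v+.5)/k-.5+250,23)[:2] for u,v in q[:,0]],np.float32)
    (cx,cy),sz,an=cv2.minAreaRect(P); print((cx,cy),sz,an)
s=r.observe(); go(s,(477,-169.5,130),-4)
p=s["eef_pos"]; hw=s["finger_gap"]*47
R_=(255,0,0)
f=overlay("st1",p-[0,0,40],[(p+[x,y,-8],R_) for x in(-8,8) for y in(-hw-12.5,-hw,hw,hw+12.5)],k=6,w=66,hh=95)
g=np.vstack([a,cv2.cvtColor(m,cv2.COLOR_GRAY2RGB)])
b=cv2.imread("pics/st1.png"); 
# bottle view
c=w2pix(f,(488,-383,75)).astype(int); x0,y0=c-[25,30]
d=cv2.resize(f["color"][y0:y0+60,x0:x0+50],None,fx=4.4,fy=4.4,interpolation=cv2.INTER_CUBIC)
H=570; z=np.zeros((H,b.shape[1]+264,3),np.uint8); z[:b.shape[0],:b.shape[1]]=b
y=0
for q in(a,d): z[y:y+q.shape[0],b.shape[1]:b.shape[1]+q.shape[1]]=q[:H-y,:,::-1]; y+=q.shape[0]
cv2.imwrite("pics/st.png",z); print(z.shape)
E
```

```text
(453.08184814453125, -170.179931640625) (9.206600189208984, 78.83649444580078) 0.8368472456932068
(475.9449462890625, -172.06044006347656) (26.31858253479004, 40.11125564575195) 0.8580778241157532
at 9.7167 [ 475.2 -174.4  152.4] move [ 0.14 -0.5   2.24] [-0.   0.1 -1. ]
st1 crop origin 312 136
(570, 660, 3)
```

View pics/st.png

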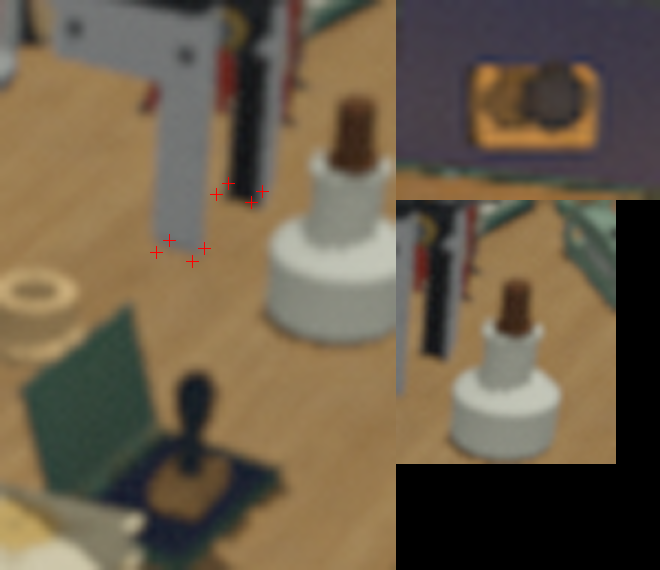

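The stopper sits home: its grip stands up from the lip at (355,135), and the rest at (37,300) is empty. The stamp's block is at yaw of about +1°, centre (477,-169) after the measured corrections. Next I'll align and descend.

Request:
play_rows(moves=[[0.1,-0.5,2,0,0,-5.9],[0.1,-0.5,4,0,0,-5.9],[0.1,-0.5,4,0,0,-5.9],[0.1,-0.5,4,0,0,-5.9]])

```text
clock: 10.1
eef_pos: [476.5, -170.9, 112.2]
tool_rot: [1.0, 0.008, -0.002, -0.001]
force: [0.6, -1.1, 0.7]
finger_gap: 0.53
finger_force: 0.0
```

```bash
python3 - <<'E'
from ov import *
s=r.observe(); go(s,(477,-169,50),0.9)
E
```

```text
at 10.1 [ 476.5 -170.9  112.2] move [ 0.08 -0.18  6.22] [-0.1  0.2  0. ]
```

Request:
play_rows(moves=[[0.05,-0.1,2,0,0,0],[0.05,-0.1,4,0,0,0],[0.05,-0.1,5.5,0,0,0],[0.05,-0.1,6.1,0,0,0],[0.05,-0.1,6.1,0,0,0]])

```text
clock: 10.52
eef_pos: [477.6, -170.7, 52.1]
tool_rot: [1.0, 0.007, -0.001, -0.0]
force: [-0.3, 0.4, -0.2]
finger_gap: 0.533
finger_force: 0.0
```

Request:
play_rows(moves=[[0,0,0,0,0,0],[0,0,0,0,0,0],[0,0,0,0,0,0],[0,0,0,0,0,0],[0,0,0,0,0,0]], fingers=1.0, squeeze=6)

```text
clock: 10.93
eef_pos: [478.8, -170.8, 53.8]
tool_rot: [1.0, 0.008, 0.001, 0.0]
force: [0.7, 0.4, -0.1]
finger_gap: 0.213
finger_force: 0.0
```

Request:
play_rows(moves=[[0,0,0,0,0,0],[0,0,0,0,0,0],[0,0,0,0,0,0]], squeeze=15)

```text
clock: 11.18
eef_pos: [478.8, -170.7, 53.7]
tool_rot: [1.0, 0.008, 0.001, 0.0]
force: [-1.4, 0.1, 3.0]
finger_gap: 0.2
finger_force: 15.0
```

Request:
play_rows(moves=[[0,0,-0.5,0,0,0],[0,0,-1.5,0,0,0],[0,0,-3.5,0,0,0],[0,0,-6.5,0,0,0],[0,0,-9,0,0,0]], squeeze=22)

```text
clock: 11.6
eef_pos: [478.0, -170.4, 144.5]
tool_rot: [1.0, 0.008, -0.0, -0.0]
force: [0.0, -0.1, -0.1]
finger_gap: 0.193
finger_force: 22.0
```

Request:
play_rows(moves=[[0,0,-2,0,0,0],[0,0,-3,0,0,0],[0,0,-3,0,0,0],[0,0,-3,0,0,0]])

```text
clock: 11.93
eef_pos: [478.2, -170.5, 172.9]
tool_rot: [1.0, 0.008, 0.0, 0.0]
force: [-0.8, 0.1, -0.8]
finger_gap: 0.197
finger_force: 22.0
```

```bash
python3 - <<'E'
from ov import *
s=r.observe(); go(s,(521,150,175),22.8)
sc=np.load("scene.npz"); f=r.grab_frame("top")
# label in the initial scene view
c=sc["color"]; hsv=cv2.cvtColor(c,cv2.COLOR_RGB2HSV); m=np.zeros(hsv.shape[:2],np.uint8)
w=((hsv[...,2]>150)&(hsv[...,1]<60)).astype(np.uint8)*255; m[295:340,205:260]=w[295:340,205:260]
q=max(cv2.findContours(m,0,2)[0],key=cv2.contourArea)
P=np.array([pix2w(sc,u,v,8.7)[:2] for u,v in q[:,0]],np.float32); print("label scene",cv2.minAreaRect(P))
m=np.zeros(hsv.shape[:2],np.uint8); g=((hsv[...,0]>35)&(hsv[...,0]<85)&(hsv[...,1]>25)).astype(np.uint8)*255
m[285:350,190:300]=g[285:350,190:300]; q=max(cv2.findContours(m,0,2)[0],key=cv2.contourArea)
P=np.array([pix2w(sc,u,v,8)[:2] for u,v in q[:,0]],np.float32); print("notebook scene",cv2.minAreaRect(P))
E
```

```text
at 11.9333 [ 478.2 -170.5  172.9] move [  4.79 -31.97  -0.21] [  0.   -0.  -21.9]
label scene ((520.0263061523438, 272.9043273925781), (68.18569946289062, 81.4494400024414), 22.702655792236328)
notebook scene ((490.7212219238281, 263.94732666015625), (176.23829650878906, 129.74441528320312), 22.679107666015625)
```

Request:
play_rows(moves=[[0.2,-2,0,0,0,0],[0.5,-5.5,0,0,0,0],[1,-9.5,0,0,0,0],[1.5,-13.5,0,0,0,0],[2,-17.5,0,0,0,0]])

```text
clock: 12.4
eef_pos: [494.1, 6.4, 170.6]
tool_rot: [1.0, 0.007, -0.002, -0.0]
force: [1.5, -0.7, -0.9]
finger_gap: 0.195
finger_force: 22.0
```

Request:
play_rows(moves=[[0.5,-4,0,0,0,-4],[1,-8,0,0,0,-9],[1.5,-12,0,0,0,-14],[2,-16,0,0,0,-19],[2.3,-19,0,0,0,-21.8]])

```text
clock: 12.82
eef_pos: [514.0, 198.0, 170.3]
tool_rot: [0.98, 0.2, -0.002, -0.0]
force: [0.3, -0.5, 0.7]
finger_gap: 0.2
finger_force: 22.0
```

```bash
python3 - <<'E'
from ov import *
s=r.observe(); go(s,(523,270.5,110),22.7)
E
```

```text
at 12.8167 [514.  198.  170.3] move [ 3.69 -6.31  6.02] [-0.1  0.2  0.3]
```

Request:
play_rows(moves=[[1,-2,0.5,0,0,0],[2.5,-4.5,2,0,0,0],[3.5,-6.1,4,0,0,0],[3.6,-6.3,5.5,0,0,0],[3.6,-6.3,6,0,0,0]])

```text
clock: 13.23
eef_pos: [521.1, 267.4, 106.9]
tool_rot: [0.98, 0.198, -0.005, 0.001]
force: [0.3, -0.8, 0.3]
finger_gap: 0.198
finger_force: 22.0
```

Request:
play_rows(moves=[[0,0,0,0,0,0],[0,0,0,0,0,0],[0,0,0,0,0,0],[0,0,0,0,0,0]])

```text
clock: 13.57
eef_pos: [525.1, 266.7, 114.4]
tool_rot: [0.981, 0.196, 0.001, -0.0]
force: [0.3, 0.2, -0.8]
finger_gap: 0.196
finger_force: 22.0
```

```bash
python3 - <<'E'
from ov import *
s=r.observe(); go(s,(523,270.5,64),22.7)
p=s["eef_pos"]; o=p-[0,0,44.7]; a=np.radians(22.7); ux=np.array([np.cos(a),np.sin(a),0]); uy=np.array([-np.sin(a),np.cos(a),0])
blk=[(o+x*12*ux+y*18*uy+[0,0,z],(255,0,0)) for x in(-1,1) for y in(-1,1) for z in(0,14)]
F=np.array([523,270.5,8.7]); fr=[(F+x*20*ux+y*26*uy,(0,0,255)) for x in(-1,1) for y in(-1,1)]
overlay("f1",(p+F)/2-[0,0,20],blk+fr,k=8,w=60,hh=72)
overlay("f1t",F,blk+fr,n="top",k=8,w=38,hh=72)
cv2.imwrite("pics/f1c.png",np.hstack([cv2.imread("pics/f1.png"),cv2.imread("pics/f1t.png")]))
E
```

```text
at 13.5667 [525.1 266.7 114.4] move [-0.06 -0.43  5.04] [ 0.  -0.1 -0. ]
f1 crop origin 200 265
f1t crop origin 126 204
```

View pics/f1c.png

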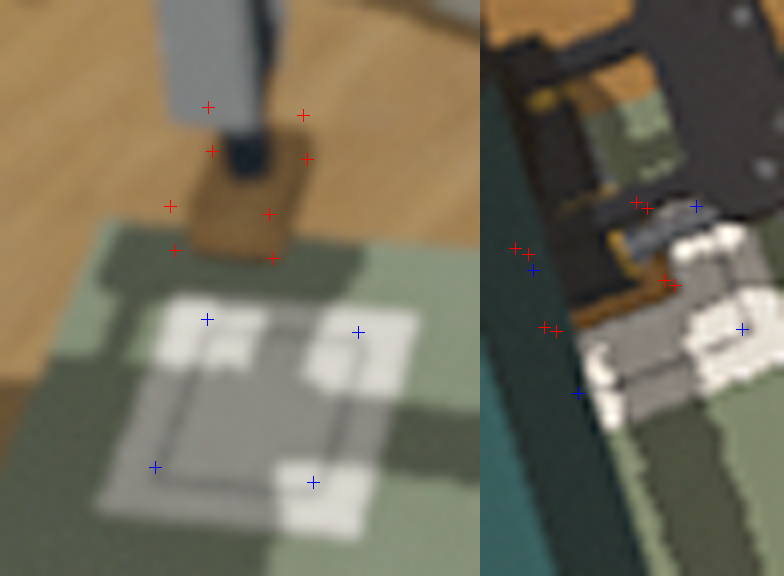

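In the scene view the block's lower edge is at (190–285,254) and the frame corners are (208,328), (370,340), (160,487), (320,497). The orientation matches and the stamp hangs upright. I'll lower it near the final height, where view errors matter less, before the last look.

Request:
play_rows(moves=[[-0.15,-0.5,1.5,0,0,0],[-0.15,-0.5,3,0,0,0],[-0.15,-0.5,4,0,0,0],[-0.15,-0.5,4.4,0,0,0],[-0.15,-0.5,4.4,0,0,0]])

```text
clock: 14.08
eef_pos: [520.4, 270.7, 67.8]
tool_rot: [0.98, 0.197, -0.001, 0.0]
force: [-0.5, 0.4, -1.0]
finger_gap: 0.199
finger_force: 22.0
```

Request:
play_rows(moves=[[0,0,0,0,0,0],[0,0,0,0,0,0],[0,0,0,0,0,0],[0,0,0,0,0,0]])

```text
clock: 14.42
eef_pos: [521.6, 271.4, 69.9]
tool_rot: [0.98, 0.197, 0.001, -0.0]
force: [-0.1, 0.7, 0.0]
finger_gap: 0.192
finger_force: 22.0
```

```bash
python3 - <<'E'
from ov import *
s=r.observe(); go(s,(521.5,271.5,65),22.7)
p=s["eef_pos"]; o=p-[0,0,44.7]; a=np.radians(22.7); ux=np.array([np.cos(a),np.sin(a),0]); uy=np.array([-np.sin(a),np.cos(a),0])
blk=[(o+x*12*ux+y*18*uy+[0,0,z],(255,0,0)) for x in(-1,1) for y in(-1,1) for z in(0,14)]
F=np.array([521.5,271.5,8.7]); fr=[(F+x*20*ux+y*26*uy,(0,0,255)) for x in(-1,1) for y in(-1,1)]
for n,k,w,h in(("scene",11,38,54),("top",11,34,54)):
    f=overlay("g"+n,F+[0,0,10],[],n=n,k=k,w=w,hh=h)
    overlay("h"+n,F+[0,0,10],blk+fr,n=n,k=k,w=w,hh=h)
    np.savez(f"fin_{n}.npz",**{q:f[q] for q in("color","camera_matrix","camera_from_world")})
cv2.imwrite("pics/g.png",np.hstack([cv2.imread("pics/hscene.png"),cv2.imread("pics/htop.png")]))
print(cv2.imread("pics/g.png").shape)
E
```

```text
at 14.4167 [521.6 271.4  69.9] move [-0.   -0.01  0.49] [ 0.  -0.1  0. ]
gscene crop origin 212 284
hscene crop origin 212 284
gtop crop origin 126 214
htop crop origin 126 214
(594, 792, 3)
```

View pics/g.png

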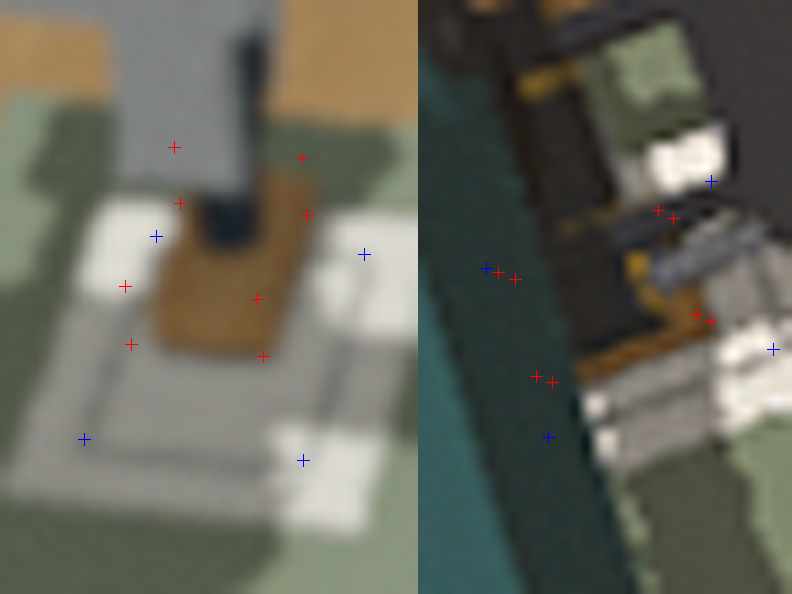

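```bash
cat > fit.py <<'E'
from h import *
from scipy.optimize import differential_evolution as DE
from scipy.ndimage import map_coordinates as MC
def ax(a): a=np.radians(a); return np.array([np.cos(a),np.sin(a),0]),np.array([-np.sin(a),np.cos(a),0])
t=np.linspace(-1,1,60)
def frame_cost(f,img):
    def c(v):
        ux,uy=ax(v[2]); o=np.array([v[0],v[1],8.7]); out=0
        for d,w in((0.7,1),(-3.5,-.5),(4.5,-.5)):
            X,Y=20+d,26+d
            P=[o+s*X*ux+q*Y*uy for s in(-1,1) for q in t]+[o+q*X*ux+s*Y*uy for s in(-1,1) for q in t]
            Q=np.array([w2pix(f,p) for p in P]); out+=w*MC(img,[Q[:,1],Q[:,0]],order=1).mean()
        return out
    return c
for n in("scene","top"):
    f=dict(np.load(n+".npz")); g=cv2.cvtColor(f["color"],cv2.COLOR_RGB2GRAY).astype(float)
    R=DE(frame_cost(f,g),[(510,532),(258,284),(19,26)],seed=1,maxiter=25,popsize=10); print("frame",n,R.x.round(1),round(R.fun,1))
# block silhouette
for n,box in(("scene",(215,290,245,320)),("top",(172,236,194,252))):
  f=dict(np.load(f"fin_{n}.npz")); k=8; x0,y0,x1,y1=box
  a=cv2.resize(f["color"][y0:y1,x0:x1],None,fx=k,fy=k,interpolation=cv2.INTER_CUBIC); hsv=cv2.cvtColor(a,cv2.COLOR_RGB2HSV)
  m=(hsv[...,0]>5)&(hsv[...,0]<20)&(hsv[...,1]>110)&(hsv[...,2]>50)
  nL,lab,st,_=cv2.connectedComponentsWithStats(m.astype(np.uint8)); i=1+st[1:,4].argmax(); m=lab==i; print(n,"blob",st[i]/k+[x0,y0,0,0,0])
  if n=="scene":
    ign=np.zeros_like(m); u=lambda q:int((q/11+212-x0)*k); v=lambda q:int((q/11+284-y0)*k)
    ign[:max(v(255),0),:u(262)]=True
    T=69.9-44.7
    def c(w):
        ux,uy=ax(w[2]); o=np.array([w[0],w[1],T])
        Q=np.array([(w2pix(f,o+x*12*ux+y*18*uy+[0,0,z])-[x0,y0]+.5)*k-.5 for x in(-1,1) for y in(-1,1) for z in(0,14)],np.float32)
        z=np.zeros(m.shape,np.uint8); cv2.fillConvexPoly(z,cv2.convexHull(Q).round().astype(np.int32),1); z=z>0
        return -((z&m&~ign).sum()/((z|m)&~ign).sum())
    for yaw in((10,35),(22.5,22.9)):
        R=DE(c,[(505,540),(255,290),yaw],seed=1,maxiter=40,popsize=12); print("block",R.x.round(1),round(R.fun,3))
E
python3 fit.py
```

```text
frame scene [519.9 273.1  22.6] -15.5
frame top [521.7 268.8  22.6] -42.4
scene blob [226.375 299.875  13.875  15.875 975.125]
block [521.9 269.9  24.1] -0.756
block [522.2 270.   22.6] -0.754
top blob [ 173.875  236.      20.125   16.    2182.625]
```

Fits put the needed correction at about +1.5 mm x and +0.4 mm y, with yaw already within 0.1°. I'll make that shift and lower the last 6 mm gently.

Request:
play_rows(moves=[[0.05,0,0.1,0,0,0],[0.1,0,0.25,0,0,0],[0.15,0,0.4,0,0,0],[0.15,0,0.52,0,0,0],[0.15,0,0.6,0,0,0]])

```text
clock: 15.03
eef_pos: [522.2, 271.7, 62.5]
tool_rot: [0.98, 0.197, -0.0, 0.0]
force: [-0.4, 0.3, 0.1]
finger_gap: 0.201
finger_force: 22.0
```

Request:
play_rows(moves=[[0,0,0,0,0,0],[0,0,0,0,0,0],[0,0,0,0,0,0],[0,0,0,0,0,0],[0,0,0,0,0,0]])

```text
clock: 15.45
eef_pos: [522.4, 271.8, 63.1]
tool_rot: [0.98, 0.197, 0.0, 0.0]
force: [1.2, 0.1, -0.3]
finger_gap: 0.197
finger_force: 22.0
```

```bash
python3 - <<'E'
from ov import *
s=r.observe(); go(s,(523.1,271.9,63.4),22.6); print(s["dq"].round(4))
f=r.grab_frame("scene")
i=np.load("scene.npz")["color"].astype(int); d=np.abs(f["color"].astype(int)-i).max(2)
c=f["color"]
for l in("bottle","stopper","tape_roll","notebook","pen_pot","stack_3","stamp"):
    print(l,[(np.round(q["point"],1).tolist(),round(q["conf"],2)) for q in r.find_in(f,l)][:2])
for n,(x,y) in dict(bottle=(368,178),tape=(287,234),pot=(206,235)).items():
    print(n,"changed px",(d[y-20:y+20,x-20:x+20]>40).mean().round(3))
E
```

```text
at 15.45 [522.4 271.8  63.1] move [ 0.06  0.01 -0.03] [ 0.  -0.   0.1]
[ 0.0006  0.0003 -0.0008 -0.0009 -0.0005 -0.0016]
bottle [([480.7, -368.9, 42.8], 0.95)]
stopper [([484.1, -376.1, 104.9], 0.52)]
tape_roll [([518.1, 56.4, 76.4], 0.72)]
notebook [([482.1, 270.3, 8.2], 0.76)]
pen_pot [([719.2, 139.0, 73.9], 0.83), ([530.7, 21.4, 67.6], 0.25)]
stack_3 [([532.9, 24.5, 70.6], 0.92), ([481.4, 269.1, 7.0], 0.54)]
stamp [([513.9, 276.0, 32.1], 0.53)]
bottle changed px 0.039
tape changed px 0.0
pot changed px 0.524
```

```bash
python3 -c "
from rig import r
print(r.hand_in())"
```

```text
the job is handed in; nothing more can be done
None
```

I've handed in the job; no verdict came back. The stopper is home in the bottle and released, and the arm holds the stamp upright and still about 1 cm above the label, long side along the frame's. I estimate it is centred to within 2–3 mm, least sure along y because the two cameras disagreed slightly. The bottle, stack and tape showed no sign of shifting, but the arm partly hid the pen pot in the last picture, so I couldn't fully check that.

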